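Level the record-player shelf with its screw foot

ROBOT

A 7-joint arm with a two-finger parallel gripper is mounted at the origin on the work surface. World frame = base frame: x ahead of the robot, y to its left, z up, the work surface at z = 0. Lengths are in m, angles in rad, forces in N, time in s.
With the tool pointing down it reaches from about 0.425 to 0.925 m from the base axis. Payload 6.8 kg.
Tool frame: the origin (TCP) lies between the finger pads; the fingertips stand 11 mm ahead of it and the grasp point (between the pads) lies 8 mm behind it; z points along the fingers, y is the line along which they close (so a half turn about z gives the same grasp; the last joint's range is limited). The gripper opens to 88 mm and grips with 3 to 60 N. Pads are 20 mm wide; open, the fingers measure 115 mm over their backs; the gripper's body (75 mm by 178 mm) begins 61 mm behind the grasp point.
Start: joints at [1.098, 0.477, 0.022, 1.555, -0.011, 1.109, -0.083], TCP at [0.241, -0.631, 0.234] pointing down, gripper open.
Joint ranges: [-2.96, 2.96], [-0.34, 2.1], [-1.41, 1.46], [0.24, 2.44], [-1.37, 4.51], [0.17, 1.92], [-2.96, 2.96]. Speed limits (rad/s): [2.39, 2.39, 3.14, 3.14, 3.14, 3.14, 3.14].

INTERFACE

Orientations are given as a unit quaternion [x, y, z, w].
In Python, from plant import readout, camera, job, models gives the robot as it stands.
- The arm moves only by the shell command python3 -m pendant 'ROWS' [OPENING] [FORCE]. ROWS is JSON, one flat list of numbers, 4 for each row, row after row: the shift along the tool's x, y, z as a fraction of full scale, then the turn about the tool's z as a fraction of full scale. A call has 1 to 8 rows; each row is the pose to reach, as a shift and turn from the pose commanded when the call began, along the tool's axes at that moment; what a row does not reach only later rows make up. Full scale, the value 1, is 0.2 m for a shift and 2 rad for a turn. A row lasts 1/8 s, in which the tool goes at most 62.5 mm and 10.7 degrees, less where a joint would pass 70% of its speed; a pose out of reach is approached as far as the arm can. A call with a number of a shift or a turn outside -1 to 1 is refused whole. A call with a gripper value outside its range is refused whole. OPENING is the finger opening in mm, from 0 to 87.8, set as the call begins (- or left out, the last holds). The fingers move at their own pace and stop on an object; FORCE is the grip in N (left out, the last holds). Time passes only in rows, so rows that repeat a pose let the fingers close. It gives the time, the measured TCP pose, the force, the opening and the grip force at its end, in the units of the state.
- readout.get_state(): the state, without advancing time (a new reading comes with each control period).
- camera(name): name is "scene" or "top"; returns a dict with "frame" (420x560x3 uint8, red, green, blue), "depth" (420x560 float32, m along the optical axis (not along the pixel's ray), 0 where there is no reading), "camera_matrix" (3x3 intrinsics, pixels), "R" (3x3) and "t" (3): a world point X has camera coordinates R X + t. Camera axes: x right, y down, z forward; pixel columns grow to the right and rows downward; lengths in m; the calibration is good to about 2 mm. A picture is of the moment at which its call begins.
- job.close_job(): hands the job in; it is judged then, once.
Trained networks look in the newest picture that a camera, given by its name, has taken for a name from the list of things; names that differ only in an ending like _2 or _b are one class to them, and where a whole thing is asked for, a point or a joint stands for the part that bears it (a point fixed in the world has none). Each returns a list of dicts, best first, with "p" (0 to 1); they miss things now and then, are a little off and sometimes report something else, mostly with a low value. They report only what shows in the picture. A call takes as long as a camera call. They do not tell look-alikes from the thing itself.
- models.find_in(name, camera): "xy" ([column, row] in pixels, amid what is visible of it).
The state is a dict: "time_s": time; "qpos": joint angles; "joint_vel": joint speeds; "joint_efforts": joint torques, N m; "ee_pos": TCP position; "orientation": TCP orientation; "ft_force": force on the tool from outside, world axes, zero at the start; "moment": the same for the moment, N m; "width": finger opening in m; "grasp_force": force on a finger pad.
Only numpy, scipy, OpenCV 4.12 (cv2) and the standard library are available. Lean on these libraries where they do the work, as an engineer would, in place of code of your own. Each camera call takes 0.05 s, during which the arm holds its last target. There are 200 camera calls.

TASK

The little wooden shelf for the record player leans down towards its screw foot: lay the spirit level flat on the shelf, along the shelf's long side so that it points towards the screw foot, and let go of it. Then turn the foot's knurled knob until the bubble sits in the middle, clear of both lines. Last, press the level flat against the shelf with a firm but gentle, steady push and keep pressing: you finish with the hand still pressing and the bubble still centred, and without having pushed the mug or the remote control about.

Things in the scene. Friction and masses are not known exactly. Their poses are not given: they have to be found in the camera images.
- deck: The shelf's board: plywood, 300 x 400 x 25 mm, lying on three feet, its top about 69 mm above the table. It cannot be slid or lifted off; it only tilts, under half a degree, about its two fixed feet. Origin on its underside midway between these, 30 mm in from one short edge; own y runs along the 400 mm side, the board reaching from y = +30 to -370 mm (towards the screw foot); z up.
- deck_top (a point): Centre of the board's top face; axes as the board's: x across (+-150 mm), y along the 400 mm side (+-200 mm), pointing away from the screw foot, z up.
- foot_knob (a point): Centre of the round knurled aluminium knob (42 mm across, 22 mm high, top 107 mm above the table, underside 16 mm above the board) on the screw foot, 180 mm from the board's centre near one short edge. It stays at that height and turns (at least half a turn either way) at about 0.1 N m, staying where left. Clockwise from above raises this end, 3 mm a turn; it starts 1 to 2.5 mm too low.
- level: Aluminium spirit level with black end caps, 200 mm long (own x), 24 mm wide (own y), 44 mm high (own z), about 0.26 kg, starting upright on the table. Origin at the centre of its flat underside. It may point either way along the board. A push of 5 to 15 N anywhere along its top leaves it lying flat and hardly moves the bubble.
- level_top (a point): Middle of the level's top, 44 mm above its underside. Here the top has a gap 62 mm long in which the green vial, 14 mm thick, lies along x, 2 mm lower than the rest, with two black lines round it; it may be pressed too. The solid flat top lies 31 to 100 mm from the middle to either side.
- bubble (a joint): Where the bubble's middle stands along the vial, m along the level's own x: 0 is centred between the lines. It runs to the higher end, 1.8 mm per 0.001 rad of slope (2.5 mm per radian of knob for a level along the board), 16.5 mm at most, and settles in about 1.5 s. The bubble is 18 mm long and the lines 21 mm apart, so it is clear of both within 1.5 mm of 0.
- mug: White mug with a handle, 80 mm across, 92 mm high, standing on the table; a bystander. Origin at the centre of its foot.
- remote: Black remote control, 165 x 44 x 18 mm, lying on the table; a bystander. Origin at the centre of its underside, long side along its own x.
Things that resemble listed ones, but are neither listed nor needed, are in the scene too. There is more than one size of the level; the job needs the largest.

How it is judged:
By the outcome, as a careful person would: the job done as asked, in the order asked, and still so for the second after the job is handed in, while the arm keeps its last pose, push and grip.
It also fails if it takes over 72 s, if anything falls off the work surface, if the arm or the gripper's body presses on something with over 40 N, if the wrist force passes 120 N, or if a joint passes its speed limit or range.

## Working session

There is one attempt and no reset: what is moved stays moved. The work goes in short steps, Python scripts to look and compute and a shell command to move; the robot and the scene stay as the last step left them, time stands still between calls to the robot, and variables do not carry over. Pictures are saved under pics/ and viewed, at most 10 in all, crops included, and the job is handed in when it is done.

```bash
mkdir -p pics; ls; cat > h.py <<'E'
import numpy as np,cv2,json
from plant import readout,camera,job,models
from scipy.spatial.transform import Rotation as Ro
def cloud(c):
    K=c["camera_matrix"];d=c["depth"];v,u=np.indices(d.shape)
    P=np.stack([(u-K[0,2])/K[0,0]*d,(v-K[1,2])/K[1,1]*d,d],-1)
    W=(P-c["t"])@c["R"]; W[d==0]=np.nan
    return W
def proj(c,X):
    p=c["camera_matrix"]@(c["R"]@np.array(X)+c["t"]);return p[:2]/p[2]
def save(n,im): cv2.imwrite("pics/"+n,np.ascontiguousarray(im[...,::-1]))
E
python3 - <<'E'
from h import *
for n in ("scene","top"):
    c=camera(n);W=cloud(c);save(n+"0.png",c["frame"])
    print(n,c["camera_matrix"][0,0])
    for k in ("deck","foot_knob","level","mug","remote"):
        for r in models.find_in(k,n):
            x,y=map(int,np.round(r["xy"]));print(k,r["xy"],round(r["p"],2),W[y,x].round(3))
s=readout.get_state();print(s)
E
```

```text
pics
scene 519.0264291017565
deck [234.0, 222.4] 0.56 [ 0.574 -0.043  0.066]
foot_knob [208.8, 178.5] 0.62 [ 0.543 -0.237  0.111]
foot_knob [149.5, 180.2] 0.27 [ 0.673 -0.402  0.069]
level [376.4, 353.6] 0.94 [0.554 0.519 0.02 ]
level [387.1, 253.9] 0.72 [0.289 0.293 0.033]
mug [153.0, 178.4] 0.72 [ 0.664 -0.397  0.076]
mug [232.5, 223.7] 0.58 [ 0.583 -0.04   0.065]
remote [278.6, 324.3] 0.62 [0.675 0.318 0.017]
top 383.5055584390391
deck [315.8, 174.9] 0.74 [ 0.561 -0.073  0.072]
deck [377.7, 182.6] 0.41 [ 0.535 -0.237  0.111]
foot_knob [380.8, 181.0] 0.76 [ 0.541 -0.245  0.108]
level [113.5, 180.0] 0.9 [0.544 0.511 0.031]
level [189.8, 279.5] 0.7 [0.262 0.277 0.033]
level [178.2, 193.7] 0.62 [0.505 0.32  0.039]
mug [439.4, 146.8] 0.94 [ 0.663 -0.446  0.008]
remote [186.5, 142.1] 0.67 [0.665 0.309 0.016]
{'time_s': 0.6, 'qpos': array([ 1.09790431,  0.47700587,  0.02239915,  1.55539875, -0.01152008,
        1.10929331, -0.08312422]), 'joint_vel': array([-9.58223821e-04,  5.17423176e-04,  9.05870832e-04,  7.90000614e-04,
       -3.49099674e-04,  7.34996739e-04,  8.90501106e-05]), 'joint_efforts': array([ 1.47808511e-03, -5.82407069e+01,  1.53299980e+00, -2.72810966e+01,
       -5.44512563e-02,  1.01783965e-02,  1.99527801e-05]), 'ee_pos': array([ 0.24082858, -0.63059612,  0.23366047]), 'orientation': array([9.83416764e-01, 1.81360052e-01, 1.83650257e-05, 7.09438700e-06]), 'ft_force': array([0.41988176, 0.51743517, 0.07442834]), 'moment': array([-0.02238369, -0.00677027, -0.00454834]), 'grasp_force': 0.0, 'width': 0.08799544235494434}
```

View pics/top0.png

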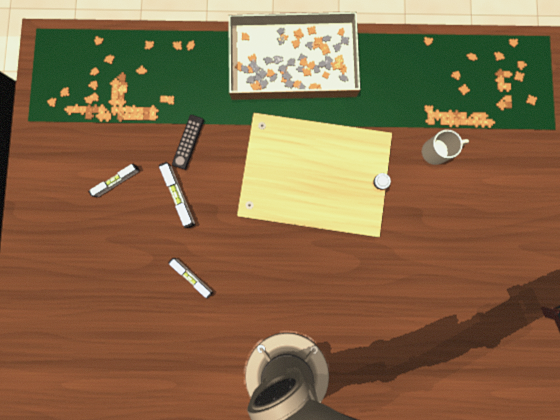

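View pics/scene0.png

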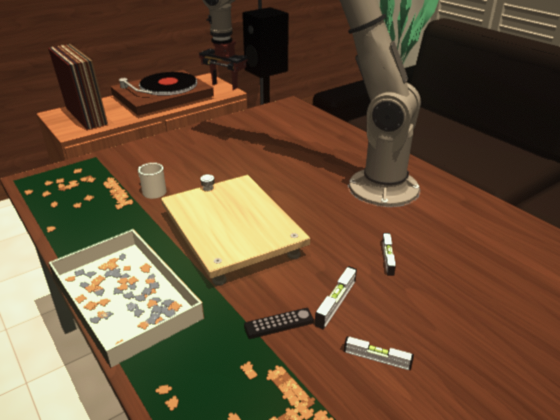

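The top view shows three levels: (113,180), (177,195) and (190,278). The middle one looks longest. The remote is at (187,142), the mug at (442,148), the board around (315,175) and the knob at (382,181). I'll measure all three levels and crop the chosen one.

```bash
python3 - <<'E'
from h import *
c=camera("top");W=cloud(c);f=c["frame"]
def rect(cx,cy,r,zl,zh):
    m=np.zeros(W.shape[:2],bool);m[cy-r:cy+r,cx-r:cx+r]=1
    m&=(W[...,2]>zl)&(W[...,2]<zh)
    n,l,st,ce=cv2.connectedComponentsWithStats(m.astype(np.uint8))
    k=1+np.argmax(st[1:,4]);P=W[l==k]
    (x,y),s,a=cv2.minAreaRect((P[:,:2]*1000).astype(np.float32))
    return np.array([x,y]).round(1),np.array(s).round(1),round(a,1),np.median(P[:,2]).round(4),len(P)
for n,cx,cy in (("A",113,180),("B",177,195),("C",190,278)): print(n,rect(cx,cy,38,.022,.07))
print("deck",rect(315,175,85,.05,.085))
print("knob",rect(382,181,16,.095,.13))
print("mug",rect(442,148,30,.03,.13)); print("remote",rect(187,142,32,.008,.022))
save("crop1.png",cv2.resize(f[120:310,80:240],None,fx=3,fy=3,interpolation=cv2.INTER_CUBIC))
E
```

```text
A (array([544.4, 514.6]), array([ 20.9, 153. ]), 33.9, np.float64(0.0326), 378)
B (array([502.9, 326.7]), array([200.3,  25.9]), 24.8, np.float64(0.0429), 653)
C (array([266.5, 277.8]), array([151.2,  19.2]), 49.6, np.float64(0.0325), 372)
deck (array([565. , -71.8]), array([400.3, 300.6]), 82.5, np.float64(0.0685), 14701)
knob (array([ 540.3, -249.4]), array([40.9, 42.2]), 0.4, np.float64(0.1072), 207)
mug (array([ 657.3, -442.6]), array([ 79.1, 102.1]), 42.6, np.float64(0.0686), 700)
remote (array([666. , 305.1]), array([ 45.5, 165.1]), 72.2, np.float64(0.0184), 784)
```

View pics/crop1.png

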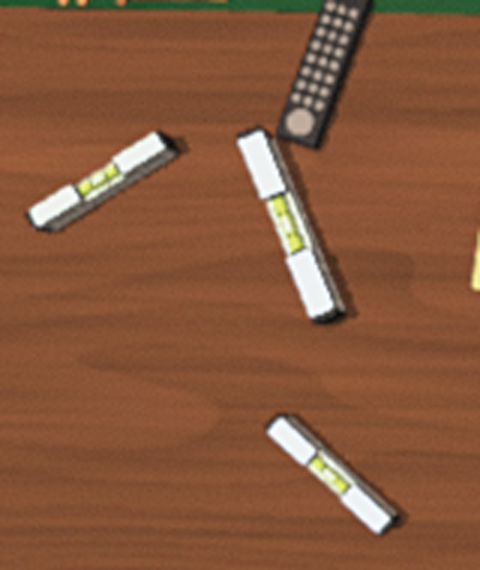

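The crop confirms it: B, at (285,225) in the crop and (177,195) in the picture, is clearly the longest. It measures 200 x 26 mm and 44 mm high, while A and C are 150 mm. I choose B and go.

```bash
cat >> h.py <<'E'
def to(x,y,z,yaw=None):
    """rows fractions from current pose to target; yaw of tool x (deg), mod 180"""
    s=readout.get_state();R=Ro.from_quat(s["orientation"]).as_matrix()
    d=R.T@(np.array([x,y,z])-s["ee_pos"])/0.2
    cur=np.degrees(np.arctan2(R[1,0],R[0,0]))
    t=0 if yaw is None else -((yaw-cur+90)%180-90)
    print("shift",d.round(3),"turn",round(np.radians(t)/2,3),"yaw",cur.round(1),"q",s["qpos"].round(2),"F",s["ft_force"].round(1),"t",s["time_s"],"p",s["ee_pos"].round(4),"w",round(s["width"]*1000,1),round(s["grasp_force"],1))
E
python3 -c "
from h import *
to(.45,-.45,.26,24.8);to(.55,-.3,.26,24.8)"
```

```text
shift [ 1.299 -0.47  -0.132] turn -0.034 yaw 20.9 q [ 1.1   0.48  0.02  1.56 -0.01  1.11 -0.08] F [ 0.4 -0.1 -0.7] t 0.65 p [ 0.2408 -0.6306  0.2337] w 87.8 0.0
shift [ 2.034 -0.993 -0.132] turn -0.034 yaw 20.9 q [ 1.1   0.48  0.02  1.56 -0.01  1.11 -0.08] F [ 0.4 -0.1 -0.7] t 0.65 p [ 0.2408 -0.6306  0.2337] w 87.8 0.0
```

```bash
python3 -m pendant '[0.9,-0.75,-0.13,-0.034, 0.9,-0.75,-0.13,-0.034, 0.9,-0.75,-0.13,-0.034, 0.9,-0.75,-0.13,-0.034, 0.9,-0.75,-0.13,-0.034, 0.9,-0.75,-0.13,-0.034]' 70
python3 -m pendant '[0.9,-0.9,0,0, 0.9,-0.9,0,0, 0.9,-0.9,0,0, 0.9,-0.9,0,0, 0.9,-0.9,0,0, 0.9,-0.9,0,0]'
python3 -m pendant '[0.5,-1,0,0, 0.5,-1,0,0, 0.5,-1,0,0, 0.5,-1,0,0, 0.5,-1,0,0, 0.5,-1,0,0]'
python3 -m pendant '[0.5,-1,0,0, 0.5,-1,0,0, 0.5,-1,0,0, 0.5,-1,0,0, 0.5,-1,0,0, 0.5,-1,0,0]'
python3 -c "
from h import *
to(.503,.327,.1,24.8)"
```

```text
time_s: 1.4
ee_pos: [0.3549, -0.427, 0.2598]
orientation: [0.977, 0.214, -0.0, 0.0]
ft_force: [-0.3, -0.2, 0.7]
width: 0.0704
grasp_force: 0.0
time_s: 2.15
ee_pos: [0.4431, -0.1891, 0.2595]
orientation: [0.977, 0.214, -0.0, 0.0]
ft_force: [0.5, -0.1, -0.4]
width: 0.0701
grasp_force: 0.0
time_s: 2.9
ee_pos: [0.4506, 0.0333, 0.2594]
orientation: [0.977, 0.213, -0.0, 0.0]
ft_force: [0.2, -1.2, -1.1]
width: 0.07
grasp_force: 0.0
time_s: 3.65
ee_pos: [0.4583, 0.2568, 0.2591]
orientation: [0.977, 0.213, -0.0, 0.001]
ft_force: [-0.3, 0.0, -1.1]
width: 0.0697
grasp_force: 0.0
shift [ 0.35  -0.227  0.795] turn -0.002 yaw 24.6 q [-0.12  0.26 -0.6   1.85  0.17  1.08 -1.93] F [-0.3  0.  -1.1] t 3.65 p [0.4583 0.2568 0.2591] w 69.7 0.0
```

```bash
python3 -m pendant '[0.35,-0.227,0.5,-0.002, 0.35,-0.227,0.8,-0.002, 0.35,-0.227,0.8,-0.002, 0.35,-0.227,0.8,-0.002]'
python3 -c "
from h import *
to(.503,.327,.017,24.8)
c=camera('top');W=cloud(c);print([r for r in models.find_in('level','top')])"
```

```text
time_s: 4.15
ee_pos: [0.5006, 0.3265, 0.0952]
orientation: [0.976, 0.216, -0.004, 0.002]
ft_force: [0.2, -1.3, 0.5]
width: 0.0701
grasp_force: 0.0
shift [0.015 0.002 0.391] turn 0.001 yaw 24.9 q [-0.29  0.57 -0.53  1.82  0.37  0.85 -2.13] F [ 0.2 -1.3  0.5] t 4.15 p [0.5006 0.3265 0.0952] w 70.1 0.0
[{'xy': [94.5, 193.5], 'p': 0.48}]
```

```bash
python3 -m pendant '[0.01,0,0.2,0, 0.01,0,0.36,0, 0.01,0,0.36,0, 0.01,0,0.36,0]'
python3 -m pendant '[0,0,0.02,0, 0,0,0.02,0, 0,0,0.02,0, 0,0,0.02,0]' 0 30
python3 -c "
from h import *
to(.503,.327,.017,24.8)"
```

```text
time_s: 4.75
ee_pos: [0.5051, 0.3314, 0.0305]
orientation: [0.976, 0.216, 0.002, -0.001]
ft_force: [0.5, 0.6, 0.6]
width: 0.07
grasp_force: 0.0
time_s: 5.25
ee_pos: [0.5035, 0.3312, 0.0238]
orientation: [0.976, 0.217, 0.0, -0.0]
ft_force: [0.5, 0.3, 0.3]
width: 0.0333
grasp_force: 0.0
shift [-0.011  0.018  0.034] turn 0.002 yaw 25.0 q [-0.33  0.67 -0.48  1.85  0.45  0.73 -2.19] F [0.5 0.3 0.3] t 5.25 p [0.5035 0.3312 0.0238] w 33.3 0.0
```

```bash
python3 -m pendant '[0,0.018,0.03,0, 0,0.018,0.03,0, 0,0.018,0.03,0, 0,0.018,0.03,0]' 0 30
python3 -c "
from h import *
to(.503,.327,.017,24.8)"
```

```text
time_s: 5.75
ee_pos: [0.5052, 0.3286, 0.0178]
orientation: [0.976, 0.217, 0.0, -0.001]
ft_force: [-0.3, 2.5, 3.3]
width: 0.0239
grasp_force: 30.0
shift [-0.013  0.003  0.004] turn 0.002 yaw 25.0 q [-0.33  0.68 -0.47  1.85  0.45  0.71 -2.19] F [-0.3  2.5  3.3] t 5.75 p [0.5052 0.3286 0.0178] w 23.9 30.0
```

```bash
python3 -m pendant '[0,0,-0.3,0, 0,0,-0.6,0, 0,0,-0.75,0, 0,0,-0.75,0, 0,0,-0.75,0]'
python3 -c "
from h import *
to(.5715,-.0222,.17,82.5)"
```

```text
time_s: 6.38
ee_pos: [0.5042, 0.3262, 0.1653]
orientation: [0.976, 0.216, -0.002, 0.001]
ft_force: [-1.3, 0.2, -3.7]
width: 0.0239
grasp_force: 30.0
shift [-0.431  1.721 -0.019] turn -0.502 yaw 25.0 q [-0.25  0.49 -0.57  1.77  0.31  0.97 -2.08] F [-1.3  0.2 -3.7] t 6.375 p [0.5042 0.3262 0.1653] w 23.9 30.0
```

```bash
python3 -m pendant '[-0.06,0.2,0,-0.06, -0.12,0.4,0,-0.13, -0.18,0.6,0,-0.2, -0.24,0.8,0,-0.26, -0.24,0.95,0,-0.32, -0.24,0.95,0,-0.4, -0.24,0.95,0,-0.46, -0.24,0.95,0,-0.502]'
python3 -c "
from h import *
to(.5715,-.0222,.17,82.5)"
```

```text
time_s: 7.38
ee_pos: [0.5404, 0.1344, 0.165]
orientation: [0.751, 0.661, -0.002, -0.001]
ft_force: [0.0, -0.0, -1.8]
width: 0.0237
grasp_force: 30.0
shift [-0.757  0.253 -0.025] turn 0.002 yaw 82.7 q [ 0.25  0.47 -0.77  1.86  0.4   0.97 -0.83] F [ 0.  -0.  -1.8] t 7.375 p [0.5404 0.1344 0.165 ] w 23.7 30.0
```

```bash
python3 -m pendant '[-0.25,0.08,0,0.002, -0.5,0.17,0,0.002, -0.757,0.253,0,0.002, -0.757,0.253,0.15,0.002, -0.757,0.253,0.27,0.002, -0.757,0.253,0.27,0.002]'
python3 -c "
from h import *
to(.5715,-.0222,.0875,82.5)"
```

```text
time_s: 8.12
ee_pos: [0.5694, -0.0218, 0.1099]
orientation: [0.753, 0.658, -0.003, -0.003]
ft_force: [0.1, -0.9, -2.7]
width: 0.0235
grasp_force: 30.0
shift [-0.001  0.011  0.112] turn -0.001 yaw 82.3 q [ 0.46  0.56 -0.7   1.87  0.45  0.88 -0.59] F [ 0.1 -0.9 -2.7] t 8.125 p [ 0.5694 -0.0218  0.1099] w 23.5 30.0
```

```bash
python3 -m pendant '[0,0.01,0.04,0, 0,0.01,0.08,0, 0,0.01,0.1,0, 0,0.01,0.115,0, 0,0.01,0.115,0]'
python3 -c "
from h import *
to(.5715,-.0222,.0875,82.5)"
```

```text
time_s: 8.75
ee_pos: [0.5744, -0.0216, 0.0907]
orientation: [0.753, 0.658, -0.0, 0.0]
ft_force: [-0.1, -0.1, -2.8]
width: 0.0238
grasp_force: 30.0
shift [-0.005 -0.014  0.016] turn -0.002 yaw 82.3 q [ 0.45  0.58 -0.68  1.88  0.48  0.85 -0.62] F [-0.1 -0.1 -2.8] t 8.75 p [ 0.5744 -0.0216  0.0907] w 23.8 30.0
```

```bash
python3 -m pendant '[0,0,0.015,0, 0,0,0.025,0, 0,0,0.025,0, 0,0,0.025,0]'
python3 -c "
from h import *
to(.5715,-.0222,.0875,82.5)"
```

```text
time_s: 9.25
ee_pos: [0.5748, -0.0218, 0.0861]
orientation: [0.753, 0.658, 0.0, 0.0]
ft_force: [-1.0, -1.3, 3.3]
width: 0.024
grasp_force: 30.0
shift [-0.004 -0.016 -0.007] turn -0.002 yaw 82.3 q [ 0.44  0.59 -0.68  1.88  0.49  0.84 -0.62] F [-1.  -1.3  3.3] t 9.25 p [ 0.5748 -0.0218  0.0861] w 24.0 30.0
```

Contact with the board (+3 N). I release, rise, and move aside towards the knob.

```bash
python3 -m pendant '[0,0,0,0, 0,0,0,0, 0,0,0,0, 0,0,0,0]' 60
python3 -m pendant '[0,0,-0.2,0, 0,0,-0.4,0, 0,0,-0.5,0, 0,0,-0.5,0]'
python3 -c "
from h import *
to(.5403,-.2494,.18,82.5)"
```

```text
time_s: 9.75
ee_pos: [0.5744, -0.0216, 0.0856]
orientation: [0.753, 0.658, -0.0, -0.0]
ft_force: [-0.3, -0.1, 0.3]
width: 0.0589
grasp_force: 0.0
time_s: 10.25
ee_pos: [0.5751, -0.0217, 0.1865]
orientation: [0.753, 0.658, 0.001, 0.001]
ft_force: [-0.4, 0.5, -0.5]
width: 0.06
grasp_force: 0.0
shift [-1.152 -0.02   0.033] turn -0.002 yaw 82.3 q [ 0.51  0.47 -0.75  1.81  0.37  1.01 -0.53] F [-0.4  0.5 -0.5] t 10.25 p [ 0.5751 -0.0217  0.1865] w 60.0 0.0
```

```bash
python3 -m pendant '[-0.25,0,0,-0.09, -0.5,0,0,-0.18, -0.75,0,0,-0.27, -0.99,0,0,-0.36, -0.99,0,0,-0.45, -0.99,0,0,-0.54, -0.99,0,0,-0.63, -0.99,0,0,-0.7]' 70
cat > look.py <<'E'
import sys
from h import *
for n in ("scene","top"):
    fr=[];
    for i in range(int(sys.argv[2])): c=camera(n);fr.append(c["frame"].astype(float))
    W=cloud(c);f=np.mean(fr,0)
    p=proj(c,[.574,-.022,.112]);Zc=(c["R"]@np.array([.574,-.022,.112])+c["t"])[2]
    print(n,p,Zc,models.find_in("bubble",n)[:2],models.find_in("level",n)[:2],models.find_in("foot_knob",n)[:1])
    x,y=p.round().astype(int)
    im=f[max(y-30,0):y+30,x-40:x+40];np.save(f"{n}_{sys.argv[1]}.npy",f)
    save(f"{n}_{sys.argv[1]}.png",cv2.resize(im.round().astype(np.uint8),None,fx=10,fy=10,interpolation=cv2.INTER_CUBIC))
E
python3 look.py a 4; python3 -c "
from h import *
to(.5403,-.2494,.18)"
```

```text
time_s: 11.25
ee_pos: [0.5469, -0.2177, 0.1834]
orientation: [0.149, 0.989, 0.0, -0.001]
ft_force: [0.6, 0.6, 0.1]
width: 0.0702
grasp_force: 0.0
scene [237.1087901  212.23893061] 1.4607713213202438 [] [{'xy': [385.2, 254.9], 'p': 0.89}, {'xy': [236.3, 221.4], 'p': 0.85}] [{'xy': [210.3, 181.5], 'p': 0.63}]
top [298.34286995 167.32635531] 1.03568039065895 [] [{'xy': [296.1, 169.3], 'p': 0.85}, {'xy': [113.4, 184.2], 'p': 0.67}] [{'xy': [380.7, 182.7], 'p': 0.7}]
shift [-0.011 -0.162  0.029] turn 0.0 yaw 162.5 q [ 1.01  0.6  -1.03  1.76  0.57  1.11  1.07] F [ 0.9  0.2 -1.3] t 11.95 p [ 0.548  -0.2179  0.1858] w 70.2 0.0
```

View pics/scene_a.png

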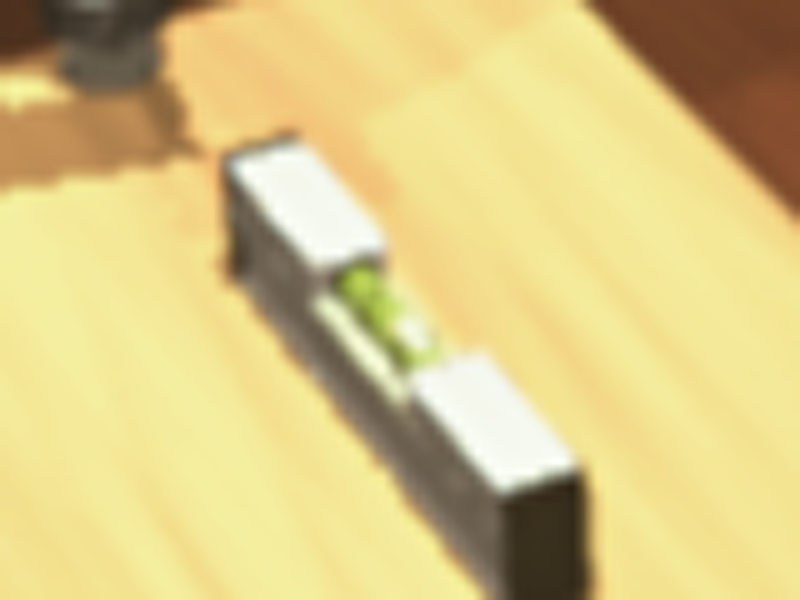

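View pics/top_a.png

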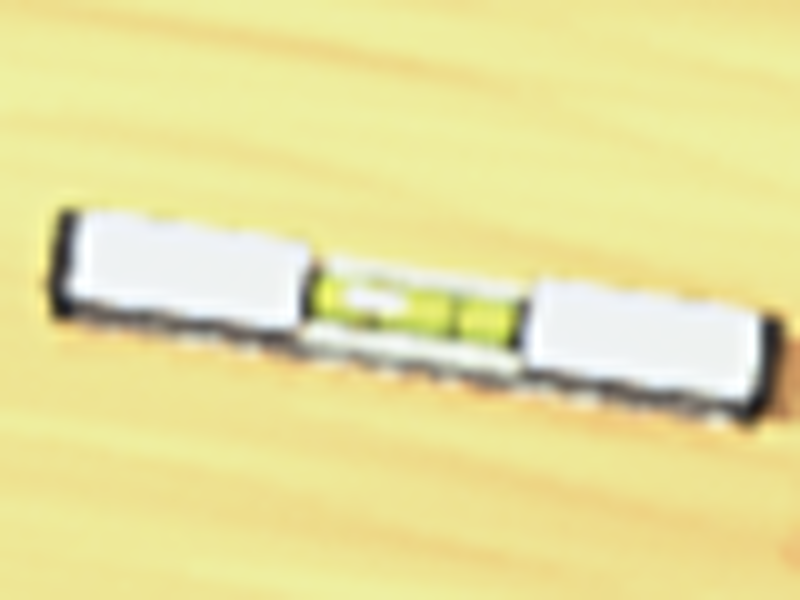

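The top crop shows the level lying along the board. The vial gap runs from x = 308 to 525 with lines at about 378 and 455. The bubble is at about (375,298), roughly 11 mm towards the end away from the foot, so the knob needs about 4.5 rad clockwise. I wind the wrist back first.

```bash
python3 -m pendant '[-0.011,-0.162,0,-0.09, -0.011,-0.162,0,-0.18, -0.011,-0.162,0,-0.27, -0.011,-0.162,0,-0.36, -0.011,-0.162,0,-0.45, -0.011,-0.162,0,-0.54, -0.011,-0.162,0,-0.63, -0.011,-0.162,0,-0.65]'
python3 -c "
from h import *
to(.5403,-.2494,.091)"
```

```text
time_s: 12.95
ee_pos: [0.5403, -0.2495, 0.1855]
orientation: [-0.477, 0.879, 0.0, 0.0]
ft_force: [-0.4, -0.2, 0.2]
width: 0.0702
grasp_force: 0.0
shift [0.    0.    0.472] turn 0.0 yaw -123.0 q [ 1.19  0.76 -1.29  1.74  0.78  1.25  2.26] F [-0.4 -0.2  0.2] t 12.95 p [ 0.5403 -0.2495  0.1855] w 70.2 0.0
```

```bash
python3 -m pendant '[0,0,0.2,0, 0,0,0.35,0, 0,0,0.45,0, 0,0,0.45,0, 0,0,0.47,0, 0,0,0.47,0]'
python3 -c "
from h import *
to(.5403,-.2494,.091)"
```

```text
time_s: 13.7
ee_pos: [0.5409, -0.2495, 0.0925]
orientation: [-0.477, 0.879, -0.0, 0.0]
ft_force: [-0.2, 0.7, 0.2]
width: 0.0701
grasp_force: 0.0
shift [0.001 0.003 0.007] turn 0.0 yaw -123.0 q [ 1.13  0.86 -1.19  1.81  0.89  1.13  2.19] F [-0.2  0.7  0.2] t 13.7 p [ 0.5409 -0.2495  0.0925] w 70.1 0.0
```

```bash
python3 -m pendant '[0,0,0,0, 0,0,0,0, 0,0,0,0, 0,0,0,0, 0,0,0,0]' 0 30
python3 -m pendant '[0,0,0,0.08, 0,0,0,0.16, 0,0,0,0.24, 0,0,0,0.32, 0,0,0,0.4, 0,0,0,0.48, 0,0,0,0.56, 0,0,0,0.64]'
python3 look.py b 2
python3 -c "
from h import *
to(.5403,-.2494,.091)"
```

```text
time_s: 14.32
ee_pos: [0.5415, -0.2502, 0.0919]
orientation: [-0.477, 0.879, -0.001, 0.001]
ft_force: [4.6, -1.9, -2.8]
width: 0.0411
grasp_force: 30.0
time_s: 15.32
ee_pos: [0.5409, -0.2485, 0.0919]
orientation: [0.144, 0.99, 0.001, 0.001]
ft_force: [3.1, 1.6, -1.4]
width: 0.0415
grasp_force: 30.0
scene [237.1087901  212.23893061] 1.4607713213202438 [] [{'xy': [387.9, 254.6], 'p': 0.95}, {'xy': [376.1, 356.7], 'p': 0.84}] [{'xy': [200.6, 178.9], 'p': 0.52}]
top [298.34286995 167.32635531] 1.03568039065895 [] [{'xy': [115.0, 183.7], 'p': 0.97}, {'xy': [190.6, 275.5], 'p': 0.69}] [{'xy': [312.3, 179.5], 'p': 0.36}]
shift [ 0.002 -0.005  0.004] turn 0.0 yaw 163.8 q [ 1.01  0.72 -0.95  1.82  0.7   0.98  1.05] F [3.5 5.1 0. ] t 15.825 p [ 0.5409 -0.2485  0.0919] w 41.1 30.0
```

```bash
python3 -m pendant '[0,0,0,0.08, 0,0,0,0.16, 0,0,0,0.24, 0,0,0,0.32, 0,0,0,0.4, 0,0,0,0.48, 0,0,0,0.56, 0,0,0,0.64]'
cat > bub.py <<'E'
import sys
from h import *
def prof(f,c):
    # board axis u, level-centre guess; sample on vial top along level and across
    u=np.array([np.cos(np.radians(82.4)),np.sin(np.radians(82.4)),0]);v=np.array([-u[1],u[0],0])
    s=np.arange(-120,121,.5)/1000; C=np.array([.574,-.022,.110])
    def samp(o):
        P=np.array([proj(c,C+a*u+o*v) for a in s]).astype(np.float32)
        return cv2.remap(f.astype(np.float32),P[None,:,0],P[None,:,1],cv2.INTER_CUBIC)[0]
    return s*1000,np.mean([samp(o/1000) for o in (-3,-1.5,0,1.5,3)],0)
if __name__=="__main__":
    c=camera("top")
    for t in sys.argv[1:]:
        f=np.load(f"top_{t}.npy");s,p=prof(f,c)
        print(t);
        for i in range(len(s)):
            if abs(s[i])<45 and i%4==0: print(int(s[i]),p[i].astype(int),end=" ")
        g=p.sum(1);d=np.gradient(g);k=abs(s)>80
        print("ends",[ (s[j],int(d[j])) for j in (np.argmin(np.where(k,g,1e9)*(s<0)+1e9*(s>=0)),np.argmin(np.where(k,g,1e9)*(s>0)+1e9*(s<=0)))])
E
python3 look.py c 2 >/dev/null; python3 bub.py a c
```

```text
time_s: 16.82
ee_pos: [0.5423, -0.2474, 0.0919]
orientation: [0.706, 0.708, 0.002, 0.0]
ft_force: [8.9, 6.2, -5.2]
width: 0.0417
grasp_force: 30.0
a
-44 [238 242 242] -42 [238 241 242] -40 [239 242 243] -38 [241 244 245] -36 [250 254 255] -34 [223 228 235] -32 [150 155 164] -30 [115 121  83] -28 [162 172  71] -26 [218 230  99] -24 [222 232 107] -22 [221 230 109] -20 [220 230 108] -18 [222 230 107] -16 [217 226 103] -14 [179 190  85] -12 [173 185  82] -10 [207 218  98] -8 [220 230 106] -6 [222 231 107] -4 [219 228 105] -2 [219 228 105] 0 [224 231 138] 2 [228 235 180] 4 [232 237 204] 6 [234 238 211] 8 [224 227 205] 10 [222 224 203] 12 [226 229 205] 14 [229 234 210] 16 [226 232 185] 18 [223 229 144] 20 [223 231 113] 22 [232 241 107] 24 [190 200  82] 26 [120 127  62] 28 [101 102  95] 30 [191 196 200] 32 [248 254 255] 34 [243 246 245] 36 [240 243 242] 38 [239 241 241] 40 [238 242 241] 42 [238 242 241] 44 [238 242 241] ends [(np.float64(-98.5), 8), (np.float64(95.0), 0)]
c
-44 [238 241 242] -42 [238 241 242] -40 [238 242 243] -38 [241 244 245] -36 [250 254 256] -34 [223 228 236] -32 [149 156 166] -30 [117 123  85] -28 [163 172  72] -26 [217 229 100] -24 [222 232 108] -22 [221 230 109] -20 [220 229 107] -18 [221 230 106] -16 [222 230 105] -14 [189 199  89] -12 [178 190  83] -10 [205 216  95] -8 [218 227 100] -6 [222 232 124] -4 [223 232 162] -2 [224 231 192] 0 [225 231 201] 2 [228 233 200] 4 [231 236 201] 6 [234 238 204] 8 [224 226 207] 10 [218 222 191] 12 [217 224 155] 14 [218 228 121] 16 [219 228 105] 18 [220 229 106] 20 [223 231 107] 22 [233 242 110] 24 [193 203  85] 26 [121 129  60] 28 [86 88 81] 30 [181 186 192] 32 [249 255 257] 34 [243 246 246] 36 [240 243 242] 38 [238 241 240] 40 [238 241 241] 42 [238 241 241] 44 [238 241 241] ends [(np.float64(-98.5), 5), (np.float64(95.0), -8)]
```

```bash
python3 -m pendant '[0,0,0,0.08, 0,0,0,0.16, 0,0,0,0.24, 0,0,0,0.32, 0,0,0,0.4, 0,0,0,0.48, 0,0,0,0.56, 0,0,0,0.64]'
python3 -m pendant '[0,0,0,0.08, 0,0,0,0.16, 0,0,0,0.24, 0,0,0,0.32, 0,0,0,0.32, 0,0,0,0.32, 0,0,0,0.32, 0,0,0,0.32]'
python3 -m pendant '[0,0,0,0, 0,0,0,0, 0,0,0,0, 0,0,0,0, 0,0,0,0, 0,0,0,0, 0,0,0,0, 0,0,0,0]'
cat > m.py <<'E'
import sys
from bub import *
fr=[]
for i in range(6): c=camera("top");fr.append(c["frame"].astype(float))
f=np.mean(fr,0);s,p=prof(f,c);np.save(f"top_{sys.argv[1]}.npy",f)
b,r=p[:,2],p[:,0]
k=np.abs(s+2)<24; sk=s[k];bk=b[k]; i=np.where(bk>155)[0]
print("bubble",sk[i[0]],sk[i[-1]],(sk[i[0]]+sk[i[-1]])/2)
for a in (-18,3):
    j=(s>a)&(s<a+11);w=np.clip(np.median(r[k])-8-r[j],0,None);print("line",(w*s[j]).sum()/w.sum(),w.max())
for a in (-40,20):
    j=(s>a)&(s<a+16);w=np.clip(170-r[j],0,None);print("gapedge",(w*s[j]).sum()/w.sum())
to(.5403,-.2494,.091)
E
python3 m.py d
```

```text
time_s: 18.38
ee_pos: [0.5438, -0.2485, 0.0919]
orientation: [0.989, 0.146, 0.003, 0.0]
ft_force: [12.4, 2.0, -10.1]
width: 0.0411
grasp_force: 30.0
time_s: 19.38
ee_pos: [0.5438, -0.2495, 0.0919]
orientation: [0.985, -0.17, 0.003, -0.0]
ft_force: [11.5, 0.1, -9.0]
width: 0.0411
grasp_force: 30.0
time_s: 20.38
ee_pos: [0.5438, -0.2495, 0.0919]
orientation: [0.985, -0.17, 0.003, -0.0]
ft_force: [11.3, -0.3, -9.4]
width: 0.0414
grasp_force: 30.0
bubble -9.0 6.5 -1.25
line -12.330197528947641 49.290405
line 9.697942710049315 45.50711
gapedge -29.97131775100127
gapedge 27.546567740634934
shift [-0.017  0.005  0.005] turn 0.0 yaw -19.6 q [ 0.49  0.52 -0.21  1.85  0.15  0.77 -1.72] F [12.  -0.5 -8.9] t 20.675 p [ 0.5438 -0.2495  0.092 ] w 41.5 30.0
```

```bash
python3 -m pendant '[0,0,0,0, 0,0,0,0, 0,0,0,0, 0,0,-0.2,0, 0,0,-0.4,0, 0,0,-0.5,0, 0,0,-0.5,0]' 70
python3 -m pendant '[0,0,0,0, 0,0,0,0, 0,0,0,0, 0,0,0,0, 0,0,0,0, 0,0,0,0, 0,0,0,0, 0,0,0,0]' 0
python3 m.py e; python3 -c "
from h import *
to(.574,-.022,.16,82.4);to(.561,-.087,.16,82.4)"
```

```text
time_s: 21.55
ee_pos: [0.541, -0.2499, 0.1932]
orientation: [0.985, -0.171, 0.001, 0.0]
ft_force: [0.4, 0.3, -0.1]
width: 0.0702
grasp_force: 0.0
time_s: 22.55
ee_pos: [0.5404, -0.2494, 0.1917]
orientation: [0.985, -0.171, 0.0, 0.0]
ft_force: [-0.6, 0.0, 0.1]
width: 0.0003
grasp_force: 0.0
bubble -9.0 6.5 -1.25
line -12.311861049223038 48.746384
line 9.675935100181333 45.029663
gapedge -29.96338611038671
gapedge 27.556389450612183
shift [-0.     0.     0.503] turn 0.0 yaw -19.7 q [ 0.51  0.4  -0.23  1.78  0.11  0.97 -1.68] F [ 0.2 -0.3 -0.7] t 22.85 p [ 0.5404 -0.2494  0.1917] w 0.3 0.0
shift [-0.224 -1.127  0.158] turn 0.68 yaw -19.7 q [ 0.51  0.4  -0.23  1.78  0.11  0.97 -1.68] F [ 0.2 -0.3 -0.7] t 22.85 p [ 0.5404 -0.2494  0.1917] w 0.3 0.0
shift [-0.176 -0.799  0.158] turn 0.68 yaw -19.7 q [ 0.51  0.4  -0.23  1.78  0.11  0.97 -1.68] F [ 0.2 -0.3 -0.7] t 22.85 p [ 0.5404 -0.2494  0.1917] w 0.3 0.0
```

```bash
python3 -m pendant '[-0.05,-0.25,0,-0.09, -0.1,-0.5,0,-0.18, -0.16,-0.83,0,-0.27, -0.16,-0.83,0,-0.36, -0.16,-0.83,0,-0.45, -0.16,-0.83,0,-0.54, -0.16,-0.83,0,-0.63, -0.16,-0.83,0,-0.7]'
python3 -m pendant '[0,0,0,-0.09, 0,0,0,-0.19, 0,0,0.05,-0.19, 0,0,0.12,-0.19, 0,0,0.16,-0.19, 0,0,0.16,-0.19]'
python3 -c "
from h import *
to(.566,-.082,.130,82.4)"
```

```text
time_s: 23.85
ee_pos: [0.5661, -0.0824, 0.1917]
orientation: [0.862, 0.506, -0.0, 0.0]
ft_force: [0.0, 0.5, 0.5]
width: 0.0005
grasp_force: 0.0
time_s: 24.6
ee_pos: [0.5654, -0.0822, 0.1586]
orientation: [0.753, 0.658, -0.001, -0.001]
ft_force: [-0.0, 0.8, -0.4]
width: 0.0008
grasp_force: 0.0
shift [0.001 0.003 0.143] turn -0.001 yaw 82.3 q [ 0.53  0.47 -0.64  1.84  0.34  0.94 -0.4 ] F [-0.   0.8 -0.4] t 24.6 p [ 0.5654 -0.0822  0.1586] w 0.8 0.0
```

```bash
python3 -m pendant '[0,0.002,0.05,0, 0,0.002,0.1,0, 0,0.002,0.13,0, 0,0.002,0.14,0, 0,0.002,0.145,0, 0,0.002,0.145,0]'
python3 -m pendant '[0,0,0.01,0, 0,0,0.015,0, 0,0,0.02,0, 0,0,0.02,0]'
python3 -c "
from h import *
to(.566,-.082,.124,82.4)"
```

```text
time_s: 25.35
ee_pos: [0.5666, -0.0823, 0.1309]
orientation: [0.753, 0.658, 0.0, 0.0]
ft_force: [0.0, -0.2, -0.1]
width: 0.0006
grasp_force: 0.0
time_s: 25.85
ee_pos: [0.5664, -0.0824, 0.1266]
orientation: [0.753, 0.658, -0.0, -0.0]
ft_force: [-0.1, -1.2, 0.1]
width: 0.0008
grasp_force: 0.0
shift [ 0.002 -0.002  0.013] turn -0.001 yaw 82.3 q [ 0.51  0.51 -0.62  1.87  0.38  0.88 -0.42] F [-0.1 -1.2  0.1] t 25.85 p [ 0.5664 -0.0824  0.1266] w 0.8 0.0
```

```bash
python3 -m pendant '[0,0,0.005,0, 0,0,0.01,0, 0,0,0.014,0, 0,0,0.014,0, 0,0,0.014,0]'

```

```text
time_s: 26.48
ee_pos: [0.5666, -0.0824, 0.1244]
orientation: [0.753, 0.658, -0.0, 0.0]
ft_force: [-1.7, 0.2, 5.7]
width: 0.0004
grasp_force: 2.7
```

```bash
python3 -m pendant '[0,0,0.002,0, 0,0,0.002,0, 0,0,0.002,0, 0,0,0.002,0, 0,0,0.002,0, 0,0,0.002,0]'
python3 m.py g; python3 -c "
from h import *
c=camera('top');save('end.png',c['frame'])"
```

```text
time_s: 27.22
ee_pos: [0.5667, -0.0824, 0.1244]
orientation: [0.753, 0.658, 0.0, 0.0]
ft_force: [-2.8, -0.6, 7.2]
width: 0.0004
grasp_force: 4.2
bubble -8.5 6.5 -1.0
line -12.37017042096225 47.772293
line 9.6323991733196 47.463135
gapedge -33.77163631226386
gapedge 27.51735498153724
shift [-0.845 -0.019  0.168] turn 0.0 yaw 82.3 q [ 0.51  0.51 -0.62  1.87  0.38  0.88 -0.43] F [-2.2 -0.   9.3] t 27.525 p [ 0.5667 -0.0824  0.1245] w 0.5 4.2
```

View pics/end.png

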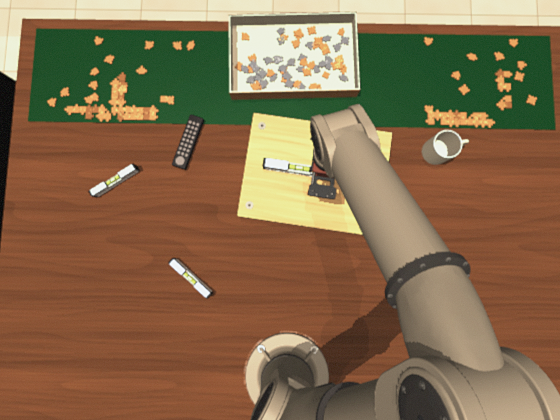

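The level lies along the board with the hand pressing on its end at (320,170). The mug at (442,148) and the remote at (187,142) haven't moved, and the bubble is within 0.4 mm. I push slightly more, hold, then hand in.

```bash
python3 -m pendant '[0,0,0.001,0, 0,0,0.001,0, 0,0,0.001,0, 0,0,0.001,0, 0,0,0.001,0, 0,0,0.001,0, 0,0,0.001,0, 0,0,0.001,0]'
python3 -m pendant '[0,0,0,0, 0,0,0,0, 0,0,0,0, 0,0,0,0, 0,0,0,0, 0,0,0,0, 0,0,0,0, 0,0,0,0]'
python3 m.py k
```

```text
time_s: 28.58
ee_pos: [0.5668, -0.0824, 0.1245]
orientation: [0.753, 0.658, 0.0, 0.001]
ft_force: [-3.4, 0.0, 10.2]
width: 0.0003
grasp_force: 4.9
time_s: 29.58
ee_pos: [0.5668, -0.0824, 0.1244]
orientation: [0.753, 0.658, 0.0, 0.001]
ft_force: [-3.9, 0.2, 9.8]
width: 0.0002
grasp_force: 4.9
bubble -8.5 6.5 -1.0
line -12.318120775111616 47.915283
line 9.613502446845398 46.698837
gapedge -33.79133062081996
gapedge 27.520066559344208
shift [-0.845 -0.02   0.168] turn 0.0 yaw 82.3 q [ 0.51  0.51 -0.62  1.87  0.38  0.88 -0.43] F [-3.3 -0.5  9.9] t 29.875 p [ 0.5668 -0.0824  0.1245] w 0.2 4.9
```

```bash
python3 -c "
from plant import job
print(job.close_job())"
```

```text
the job is handed in; nothing more can be done
None
```

I handed the job in at about 30 s: the level lies along the shelf, the bubble reads within about 0.4 mm of centre, the closed fingers are still pressing the level at about 10 N, and the mug and remote were not touched.

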